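# Unnest beakers, sort them into a tray by size and start the dryer

### The job

Pull the nested beakers apart and stand every beaker upright in the tray, each in the lane made for its size: large in the wide lane, medium in the middle lane, small in the narrow lane, none left inside another. When all are in, slide the loaded tray fully home into the drying cabinet, and then press the cabinet's start button. Leave the jug and the bottle where they are.

Things in the scene. Friction and masses are not known exactly. Their poses are not given: they have to be found in the camera images.
- L1_mid (a point): centre (on the axis, half-way up) of large beaker L1: plain white, round, straight-sided, 66 mm across, 60 mm tall, wall 4.2 mm, z up to its mouth. Inner floor 25 mm above the foot, so a smaller one nested in it (1.8 mm play) stands 25 mm proud. At the start it stands on the bench, and M1 (and S1, if present) are nested in it. Weighs 30 to 130 g.
- L2_mid (a point): centre (on the axis, half-way up) of large beaker L2: plain white, round, straight-sided, 66 mm across, 60 mm tall, wall 4.2 mm, z up to its mouth. Inner floor 25 mm above the foot, so a smaller one nested in it (1.8 mm play) stands 25 mm proud. At the start may be absent; else it stands alone on the bench. Weighs 30 to 130 g.
- M1_mid (a point): centre (on the axis, half-way up) of medium beaker M1: plain white, round, straight-sided, 54 mm across, 60 mm tall, wall 4.2 mm, z up to its mouth. Inner floor 25 mm above the foot, so a smaller one nested in it (1.8 mm play) stands 25 mm proud. At the start it starts nested in L1. Weighs 30 to 130 g.
- M2_mid (a point): centre (on the axis, half-way up) of medium beaker M2: plain white, round, straight-sided, 54 mm across, 60 mm tall, wall 4.2 mm, z up to its mouth. Inner floor 25 mm above the foot, so a smaller one nested in it (1.8 mm play) stands 25 mm proud. At the start it stands on the bench; S2, if present, is nested in it. Weighs 30 to 130 g.
- S1_mid (a point): centre (on the axis, half-way up) of small beaker S1: plain white, round, straight-sided, 42 mm across, 60 mm tall, wall 4.2 mm, z up to its mouth. Inner floor 25 mm above the foot, so a smaller one nested in it (1.8 mm play) stands 25 mm proud. At the start may be absent; else it starts nested in M1, which is in L1. Weighs 30 to 130 g.
- S2_mid (a point): centre (on the axis, half-way up) of small beaker S2: plain white, round, straight-sided, 42 mm across, 60 mm tall, wall 4.2 mm, z up to its mouth. Inner floor 25 mm above the foot, so a smaller one nested in it (1.8 mm play) stands 25 mm proud. At the start may be absent; else it starts nested in M2. Weighs 30 to 130 g.
- tray: loose flat aluminium tray, about 0.45 kg, 208 mm (its x) by 172 mm (its y), floor 4 mm thick, outer walls and lane dividers 3 mm thick and 24 mm high. Two dividers along its y make three lanes of different width, each 166 mm long. Origin at the centre of its underside; its +y end goes first into the cabinet, its handle is at the -y end. At the start it lies on the bench in front of the cabinet's mouth, a little askew.
- lane_wide (a point): centre of the tray's wide lane, on the floor's upper side (4 mm above the tray's underside), -62 mm along the tray's x; lane 78 mm wide, 166 mm long along the tray's y, for up to two 66 mm beakers in a row. Axes are the tray's.
- lane_middle (a point): centre of the tray's middle lane, on the floor's upper side (4 mm above the tray's underside), 12.5 mm along the tray's x; lane 65 mm wide, 166 mm long along the tray's y, for up to two 54 mm beakers in a row. Axes are the tray's.
- lane_narrow (a point): centre of the tray's narrow lane, on the floor's upper side (4 mm above the tray's underside), 74.5 mm along the tray's x; lane 53 mm wide, 166 mm long along the tray's y, for up to two 42 mm beakers in a row. Axes are the tray's.
- tray_handle (a point): centre of the tray's black handle bar: 124 mm long along the tray's x, 14 mm thick along the tray's y, 24 mm high, centre 22 mm above the bench, 161 mm from the tray's centre towards its -y, joined to the tray by two flat arms 104 mm apart; free to be pinched from above at its middle
- cabinet: white bench drying cabinet, fixed, 276 mm wide (x). Origin on the bench at the centre of its chamber; +y points inwards; mouth (256 mm wide, 98 mm high) 90 mm on the -y side, back wall 90 mm on the +y side. Roof top 120 mm high, clear, with a white strip over the mouth; a 150 mm high housing behind starts 100 mm beyond the origin. No floor: the tray slides on the bench.
- tray_home (a point): fixed point on the bench in the cabinet where the tray's origin lies when the tray is fully home against the back wall; axes are the cabinet's (+y inwards). Two low guides (14 mm high, 218 mm apart, flared at the mouth) lead the tray in.
- start (a joint): travel of the start button, 0 released to 0.006 m fully pressed; spring, about 5 N fully down; it comes back when let go
- start_top (a point): centre of the upper face of the round grey start button (44 mm across) on the roof strip over the cabinet's mouth, 80 mm towards the cabinet's -x from its middle; it is pressed straight down
- jug: bystander: white measuring jug, 100 mm across, 130 mm tall, origin at its foot's centre
- bottle: bystander: closed white bottle, 68 mm across, 170 mm tall, origin at its foot's centre
There are look-alikes about, which are no part of the job. What is shaped like the part that bears M1_mid but brown is not meant. Leave any red look-alike of the part that bears L1_mid alone.

How it is judged:
By the outcome, as a careful person would: the job done as asked, in the order asked, and still so for the second after the job is handed in, with the robot touching nothing.
Of S1, S2, L2 only 1 to 3 are there at a start; the rules pass over those that are not, and their reading is None.
At some moment in a run one of tray may be knocked a few centimetres aside while the robot is not near it.
It also fails if it takes over 210 s, if anything falls off the work surface, if the arm or the gripper's body presses on something with over 40 N, if the wrist force passes 120 N, or if a joint passes its speed limit or range.

### The arm

A 7-joint arm with a two-finger parallel gripper is mounted at the origin on the work surface. World frame = base frame: x ahead of the robot, y to its left, z up, the work surface at z = 0. Lengths are in m, angles in rad, forces in N, time in s.
With the tool pointing down it reaches from about 0.425 to 0.875 m from the base axis. Payload 8.4 kg.
Tool frame: the origin (TCP) lies midway between the tips of the shut fingers; the grasp point (between the pads) lies 19 mm behind it (ctrl.pinch_z is the z of the grasp point in the tool frame, in m); z points along the fingers, y is the line along which they close (so a half turn about z gives the same grasp; the last joint's range is limited). The gripper opens to 85 mm and grips with 20 to 120 N. Pads are 22 mm wide; open, the fingers measure 114 mm over their backs; the gripper's body (76 mm by 85 mm) begins 54 mm behind the grasp point. The pads swing forward as they close: fully open they stand 13 mm farther back than shut.
Start: joints at [1.035, 0.333, 0.04, 1.465, -0.013, 1.343, -0.059], TCP at [0.275, -0.589, 0.231] pointing down, gripper open.
Joint ranges: [-2.58, 2.58], [-0.38, 2.09], [-1.3, 1.39], [0.25, 2.4], [-1.5, 4.64], [0.08, 2.09], [-2.65, 2.65]. Speed limits (rad/s): [2.22, 2.22, 2.79, 2.79, 3.14, 3.14, 3.14].

### API

Orientations are given as a 3x3 rotation matrix whose columns are the frame's x, y, z axes.
In Python, from station import monitor, vision, ticket, ctrl gives the robot as it stands.
- The arm moves only by the shell command python3 -m handwheel 'ROWS' [FORCE]. ROWS is JSON, a list of rows, each a list of 3 entries, a list of its own where there are three numbers: the shift along the world's x, y, z in mm, then the turn, a rotation vector about the world's x, y, z in rad, then the closure, from -1 (fully open) to 1 (shut). In form: [[[dx, dy, dz], [rx, ry, rz], jaw], ...]. A call has 1 to 10 rows; each row shifts and turns the commanded pose from where the row before left it; what a row does not reach is not made up. A row lasts 1/10 s, in which the tool goes at most 50 mm and 8.59 degrees, less where a joint would pass 70% of its speed; a pose out of reach is approached as far as the arm can. A call is refused whole if a number of a shift passes 50 or a number of a turn 0.15, either way. A call with a gripper value outside its range is refused whole. The fingers move at their own pace and stop on an object; FORCE is the grip in N (left out, the last holds). Time passes only in rows, so rows that do not move let the fingers close. It gives the time, the measured TCP pose, the force, the opening and the grip force at its end, in the units of the state.
- monitor.get_obs(): the state, without advancing time (a new reading comes with each control period).
- vision.capture(name): name is "scene" or "top"; returns (picture, depth): 420x560x3 uint8, red, green, blue; 420x560 float32, m along the optical axis (not along the pixel's ray), 0 where there is no reading.
- vision.get_calibration(name): a dict with "fx", "fy", "cx", "cy" (pixels), "R" (3x3) and "t" (3): a world point X has camera coordinates R X + t. Camera axes: x right, y down, z forward; pixel columns grow to the right and rows downward; lengths in m; the calibration is good to about 2 mm. A picture is of the moment at which its call begins. get_calibration takes no time and is no camera call.
- ticket.close_job(): hands the job in; it is judged then, once.
The state is a dict: "clock": time; "q": joint angles; "qd": joint speeds; "joint_torque": joint torques, N m; "position": TCP position; "tool_rot": TCP orientation; "ft_force": force on the tool from outside, world axes, zero at the start; "wrist_torque": the same for the moment, N m; "grip_width": opening from 0.0 (shut) to 1.0 (fully open); "finger_force": force on a finger pad.
Only numpy, scipy, OpenCV 4.12 (cv2) and the standard library are available. Lean on these libraries where they do the work, as an engineer would, in place of code of your own. Each camera call takes 0.05 s, during which the arm holds its last target. There are 200 camera calls.

## Working session

There is one attempt and no reset: what is moved stays moved. The work goes in short steps, Python scripts to look and compute and a shell command to move; the robot and the scene stay as the last step left them, time stands still between calls to the robot, and variables do not carry over. Pictures are saved under pics/ and viewed, at most 14 in all, crops included, and the job is handed in when it is done.

```bash
ls; mkdir -p pics
cat > h.py <<'E'
import numpy as np, cv2
from station import monitor, vision, ticket, ctrl
def cap(n, save=None):
    p,d=vision.capture(n)
    if save: cv2.imwrite('pics/'+save, p[:,:,::-1])
    return p,d
def world(n,u,v,z=None,d=None):
    c=vision.get_calibration(n);R=np.array(c['R']);t=np.array(c['t'])
    u=np.asarray(u,float);v=np.asarray(v,float)
    r=np.stack([(u-c['cx'])/c['fx'],(v-c['cy'])/c['fy'],np.ones_like(u)],-1)
    if d is not None: return (r*np.asarray(d)[...,None]-t)@R
    o=-R.T@t; w=r@R
    return o+w*((z-o[2])/w[...,2])[...,None]
def pix(n,X):
    c=vision.get_calibration(n);x=np.array(X)@np.array(c['R']).T+np.array(c['t'])
    return np.stack([c['fx']*x[...,0]/x[...,2]+c['cx'],c['fy']*x[...,1]/x[...,2]+c['cy']],-1)
def pose():
    o=monitor.get_obs(); print('t',round(o['clock'],2),'p',np.round(o['position'],4),'R',np.round(o['tool_rot'],3).tolist(),'F',np.round(o['ft_force'],1),'g',o['grip_width'],o['finger_force'])
E
python3 - <<'E'
from h import *
pose(); print(ctrl.pinch_z)
for n in ('scene','top'):
    p,d=cap(n,n+'0.png'); c=vision.get_calibration(n); print(n,c['fx'],c['R'],c['t'],-np.array(c['R']).T@np.array(c['t']))
E
```

```text
pics
t 0.0 p [ 0.2748 -0.5886  0.2304] R [[0.906, 0.423, -0.001], [0.423, -0.906, 0.001], [-0.0, -0.002, -1.0]] F [ 0.8 -0.9  0.1] g 1.0023860242344584 0.0
-0.0187
scene 460.0624206095995 [[ 0.75213005  0.65881264  0.01631821]
 [ 0.48049922 -0.53127661 -0.69775759]
 [-0.45102204  0.53264534 -0.71614807]] [-0.38526724 -0.20884395  1.38201109] [ 1.01343788 -0.59325675  0.850289  ]
top 407.7274455325889 [[-0.01515832 -0.99972265  0.01802378]
 [-0.99232502  0.0128288  -0.12298974]
 [ 0.1227244  -0.01974976 -0.99224426]] [-0.05387848  0.58003018  1.11670217] [ 0.43771514 -0.03925002  1.18035017]
```

View pics/scene0.png

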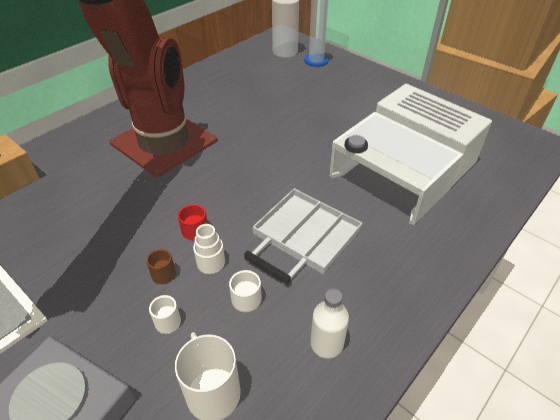

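View pics/top0.png

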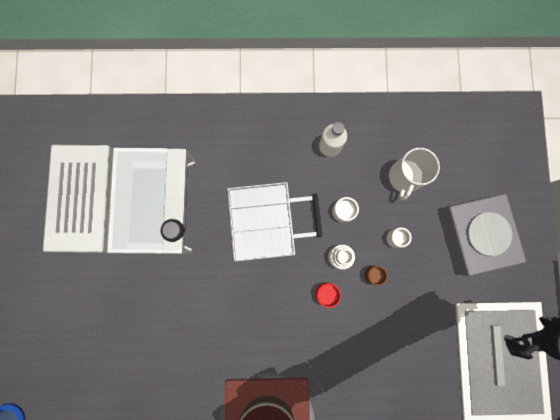

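The scene picture shows the following.

| Item | scene px | top px | Verdict |
|---|---|---|---|
| Three-tier white stack (L1+M1+S1) | (208,248) | (342,257) | target |
| Wider white beaker (L2 candidate) | (245,290) | (345,210) | target |
| Narrower white beaker (M2 candidate) | (165,315) | (400,237) | target |
| Red large beaker | (193,222) | (328,295) | look-alike, leave alone |
| Brown beaker | (161,266) | (376,275) | look-alike, leave alone |
| Jug | – | (415,170) | bystander |
| Bottle | – | (333,140) | bystander |

The tray is at top (262,222), with its wide lane nearest the robot. The button is at top (173,230). Next I measure the diameters and check a close crop.

```bash
cat > m.py <<'E'
from h import *
def rim(n,p,d,c,ztop,r=30,dz=.006):
    """circle-fit of rim: pixels near c whose depth height is near ztop"""
    u,v=np.meshgrid(np.arange(560),np.arange(420)); m=(np.hypot(u-c[0],v-c[1])<r)&(d>0)
    X=world(n,u[m],v[m],d=d[m]); s=np.abs(X[:,2]-ztop)<dz; Q=X[s]
    if len(Q)<5: return None
    (cx,cy),rad=cv2.minEnclosingCircle((Q[:,:2]*1000).astype(np.float32))
    return round(cx,1),round(cy,1),round(rad,1),round(float(np.median(Q[:,2])*1000),1),len(Q)
E
python3 - <<'E'
from m import *
p,d=cap('top'); ps,ds=cap('scene')
for nm,c,cs,zs in (('stack',(342,257),(208,245),(.06,.085,.110)),('A',(345,210),(245,288),(.06,)),('B',(400,237),(165,310),(.06,)),('brown',(376,275),(161,262),(.06,))):
    for z in zs: print(nm,z,rim('top',p,d,c,z,18),rim('scene',ps,ds,cs,z,32))
    u,v=c; X=world('top',*np.meshgrid(np.arange(u-22,u+23),np.arange(v-22,v+23)),d=d[v-22:v+23,u-22:u+23]); print(' maxz',np.round(np.percentile(X[...,2],[50,90,97,99.5]),3))
# button
for nm,c in (('top',(172,230)),('scene',(356,143))):
    q=d if nm=='top' else ds; print('btn',world(nm,*c,d=q[c[1],c[0]]))
# tray white mask
m=((p.min(2)>120)).astype(np.uint8); m[:, :215]=0; m[:,296:]=0; m[:170]=0; m[275:]=0
cn=max(cv2.findContours(m,0,2)[0],key=cv2.contourArea); 
W=world('top',cn[:,0,0],cn[:,0,1],z=.024)[:,:2]*1000
print('tray',cv2.minAreaRect(W.astype(np.float32)))
hb=(p.max(2)<30).astype(np.uint8); hb[:,:305]=0; hb[:,330:]=0; hb[:185]=0; hb[245:]=0
k=np.argwhere(hb); print(len(k)); H=world('top',k[:,1],k[:,0],z=.034)[:,:2]*1000; print('handle',cv2.minAreaRect(H.astype(np.float32)))
a=cv2.resize(p[180:310,220:420,::-1],(800,520),interpolation=2); cv2.imwrite('pics/crop1.png',a)
E
```

```text
stack 0.06 (447.1, -214.0, 33.0, 60.0, 109) (421.9, -188.4, 68.8, 59.3, 270)
stack 0.085 (446.7, -214.1, 26.9, 85.0, 108) (448.6, -211.2, 26.6, 84.6, 206)
stack 0.11 (446.9, -213.8, 20.8, 110.1, 74) (447.2, -211.2, 21.7, 108.9, 136)
 maxz [0.002 0.082 0.109 1.052]
A 0.06 (578.8, -229.7, 32.8, 59.8, 120) (578.6, -227.1, 34.2, 59.1, 233)
 maxz [0.002 0.03  0.06  0.063]
B 0.06 (498.1, -378.5, 27.4, 59.6, 105) (499.0, -374.1, 28.3, 59.2, 221)
 maxz [0.001 0.03  0.06  0.065]
brown 0.06 (394.3, -308.7, 26.9, 59.8, 96) (395.4, -305.7, 27.9, 58.9, 177)
 maxz [0.001 0.029 0.06  0.063]
btn [0.51844003 0.2307343  0.14239727]
btn [0.52984728 0.22277817 0.1449277 ]
tray ((550.9163818359375, 2.93353271484375), (213.2843780517578, 192.8754425048828), 5.041072368621826)
2
handle ((602.5663452148438, -138.5555419921875), (2.8734569549560547, 0.0), 178.66815185546875)
```

View pics/crop1.png

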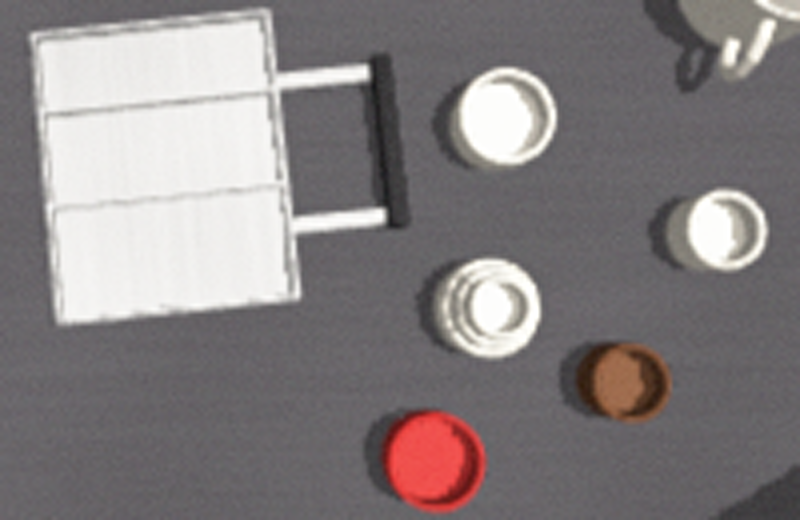

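The crop confirms it: the white three-tier stack at crop (487,307), the larger white beaker at (505,117) and the narrower white one at (720,230). Radii and heights measure 33/27/21 and 60/85/110 mm. There is no S2. Next I measure the tray and cabinet.

```bash
cat >> m.py <<'E'
def tray(p,d,roi=(205,170,300,285)):
    a,b,c,e=roi; m=np.zeros((420,560),np.uint8); m[b:e,a:c]=(p[b:e,a:c].min(2)>110)*255
    m=cv2.morphologyEx(m,cv2.MORPH_CLOSE,np.ones((5,5))); m=cv2.morphologyEx(m,cv2.MORPH_OPEN,np.ones((13,13)))
    cn=max(cv2.findContours(m,0,1)[0],key=cv2.contourArea)[:,0]
    W=world('top',cn[:,0],cn[:,1],z=.024)[:,:2]*1000
    (x,y),s,a=cv2.minAreaRect(W.astype(np.float32)); 
    a=(a+45)%90-45; return np.array([x,y]),a,s
def slot(c,a,x,y):
    a=np.radians(a); return c+np.array([[np.cos(a),-np.sin(a)],[np.sin(a),np.cos(a)]])@[x,y]
E
python3 - <<'E'
from m import *
p,d=cap('top')
c,a,s=tray(p,d); print('tray',c,a,s,'handle',slot(c,a,0,-161))
for n,x in (('wide',-62),('mid',12.5),('nar',74.5)): print(n,slot(c,a,x,48),slot(c,a,x,-48))
u,v=np.meshgrid(np.arange(200),np.arange(130,270)); X=world('top',u,v,d=d[130:270,:200])
for lo,hi in ((.14,.16),(.11,.13)):
    m=((X[...,2]>lo)&(X[...,2]<hi)); m=cv2.morphologyEx(m.astype(np.uint8),cv2.MORPH_OPEN,np.ones((7,7)))>0
    Q=X[m][:,:2]*1000; print(lo,m.sum(),np.median(X[m][:,2]),cv2.minAreaRect(Q.astype(np.float32)))
m=(p[200:260,150:200].max(2)<90)&(np.abs(X[70:130,150:200,2]-.14)<.02); print('btn',m.sum(),X[70:130,150:200][m].mean(0), np.median(X[70:130,150:200][m],0))
E
```

```text
tray [550.71728516  10.35257721] 5.338932514190674 (214.34027099609375, 179.736083984375) handle [ 565.69787817 -149.94895688]
wide [484.51999585  52.37541491] [493.45252336 -43.20810852]
mid [558.69679268  59.30742845] [567.62932019 -36.27609499]
nar [620.42781823  65.07635246] [629.36034574 -30.50717097]
0.14 6366 0.15093544721618596 ((606.7540283203125, 472.055908203125), (151.8441925048828, 276.28753662109375), 88.89230346679688)
0.11 7307 0.1206971003305154 ((602.6422729492188, 303.02264404296875), (193.41738891601562, 276.81396484375), 88.57356262207031)
btn 160 [0.51787585 0.22730597 0.13284413] [0.5166604  0.22127693 0.13287874]
```

```bash
python3 -m handwheel '[[[17,37.5,-3],[0,0,-0.0344],-1],[[17,37.5,-3],[0,0,-0.0344],-1],[[17,37.5,-3],[0,0,-0.0344],-1],[[17,37.5,-3],[0,0,-0.0344],-1],[[17,37.5,-3],[0,0,-0.0344],-1],[[17,37.5,-3],[0,0,-0.0344],-1],[[17,37.5,-3],[0,0,-0.0344],-1],[[17,37.5,-3],[0,0,-0.0344],-1],[[17,37.5,-3],[0,0,-0.0344],-1],[[17,37.5,-3],[0,0,-0.0344],-1]]' 30; python3 -c "
from h import *
pose(); p=world('top',317.5,215.5,z=.034);print('handle',p)"
```

```text
clock: 1.25
position: [0.4454, -0.2124, 0.2014]
tool_rot: [[0.996, 0.091, 0.0], [0.091, -0.996, -0.0], [0.0, 0.0, -1.0]]
ft_force: [0.6, 0.3, -0.2]
grip_width: 1.0
finger_force: 0.0
t 1.25 p [ 0.4454 -0.2124  0.2014] R [[0.996, 0.091, 0.0], [0.091, -0.996, -0.0], [0.0, 0.0, -1.0]] F [ 0.6  0.3 -0.2] g 1.0003982534397298 0.0
handle [ 0.56235175 -0.15038758  0.034     ]
```

```bash
python3 -m handwheel '[[[1.5,-0.5,-40],[0,0,0],-1],[[0,0,-40],[0,0,0],-1],[[0,0,-25],[0,0,0],-1],[[0,0,-10],[0,0,0],-1],[[0,0,0],[0,0,0],0.3],[[0,0,0],[0,0,0],1],[[0,0,0],[0,0,0],1],[[0,0,0],[0,0,0],1],[[0,0,0],[0,0,0],1],[[0,0,0],[0,0,0],1]]' 30; python3 -m handwheel '[[[0,0,0],[0,0,0],1],[[0,0,10],[0,0,0],1],[[0,0,20],[0,0,0],1],[[0,0,30],[0,0,0],1],[[0,0,40],[0,0,0],1],[[0,0,20],[0,0,0],1],[[0,0,0],[0,0,0],1]]' 30
python3 - <<'E'
from m import *
p,d=cap('scene','s1.png'); pose()
cv2.imwrite('pics/s1c.png',cv2.resize(p[130:330,110:370,::-1],None,fx=2.5,fy=2.5))
E
```

```text
clock: 2.25
position: [0.4476, -0.2149, 0.0879]
tool_rot: [[0.996, 0.093, 0.003], [0.093, -0.996, -0.001], [0.002, 0.001, -1.0]]
ft_force: [-0.3, 0.8, 7.9]
grip_width: 0.481
finger_force: 30.4
clock: 2.95
position: [0.4481, -0.2151, 0.2104]
tool_rot: [[0.996, 0.093, 0.006], [0.093, -0.996, -0.003], [0.005, 0.003, -1.0]]
ft_force: [0.0, 0.1, -1.5]
grip_width: 0.476
finger_force: 30.5
t 3.0 p [ 0.4472 -0.2148  0.2083] R [[0.996, 0.092, 0.003], [0.092, -0.996, -0.002], [0.003, 0.002, -1.0]] F [-0.2  0.8 -0.1] g 0.4793962872884762 30.517320055514574
```

View pics/s1c.png

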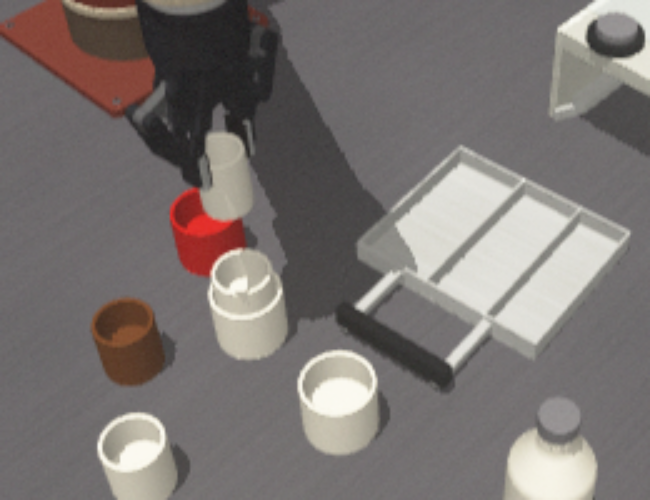

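S1 is in the gripper and clear at crop (228,175). M1 is still nested in L1 at (247,300). I carry S1 to the narrow lane.

```bash
python3 -m handwheel '[[[17.6,23.2,0],[0,0,0],1],[[17.6,23.2,0],[0,0,0],1],[[17.6,23.2,0],[0,0,0],1],[[17.6,23.2,0],[0,0,0],1],[[17.6,23.2,0],[0,0,0],1],[[17.6,23.2,0],[0,0,0],1],[[17.6,23.2,0],[0,0,0],1],[[17.6,23.2,-30],[0,0,0],1],[[17.6,23.2,-30],[0,0,0],1],[[17.6,23.2,-20],[0,0,0],1]]' 30
python3 - <<'E'
from m import *
p,d=cap('scene','s2.png'); pose()
c,a=np.array([550.7,10.4]),5.34
cor=np.array([[*slot(c,a,x,y),z*1000] for x,y,z in ((-22.,84,.024),(-22,-84,.024),(46.5,84,.024),(46.5,-84,.024),(-104,84,.024),(104,-84,.024),(-104,-84,.024),(104,84,.024))])/1000
q=pix('scene',cor); k=2.5; im=cv2.resize(p[130:330,110:370,::-1],None,fx=k,fy=k)
for i in range(0,4,2): cv2.line(im,*[tuple(int(x) for x in (q[j]-[110,130])*k) for j in (i,i+1)],(0,0,255),1)
for j in range(4,8): cv2.circle(im,tuple(int(x) for x in (q[j]-[110,130])*k),3,(255,0,0),1)
cv2.imwrite('pics/s2c.png',im)
E
```

```text
clock: 4.0
position: [0.6213, 0.0182, 0.1229]
tool_rot: [[0.996, 0.093, -0.004], [0.093, -0.996, -0.0], [-0.004, -0.0, -1.0]]
ft_force: [0.8, 0.6, 0.4]
grip_width: 0.473
finger_force: 30.5
t 4.05 p [0.6217 0.0235 0.1198] R [[0.995, 0.097, -0.006], [0.097, -0.995, 0.003], [-0.006, -0.004, -1.0]] F [-1.9  3.5 -1.8] g 0.47420304261307 30.516040977090597
```

View pics/s2c.png

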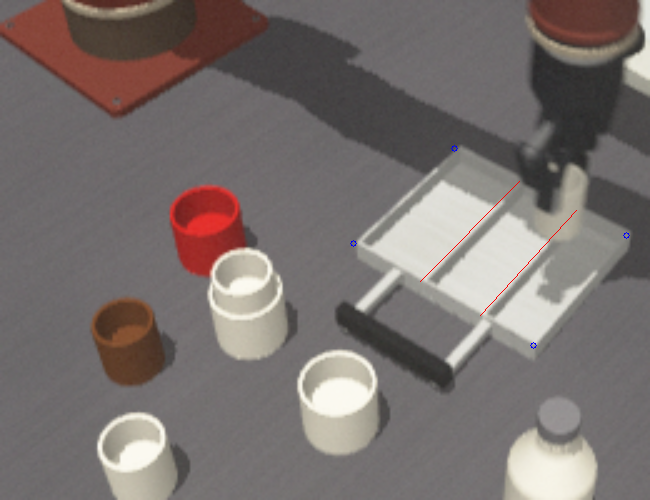

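The tray has not moved. Its dividers lie within a few mm of my red lines at crop (470,230) and (530,265). S1 hangs over the narrow lane at (560,215), so I lower it.

```bash
python3 -m handwheel '[[[2,0,-30],[0,0,0],1],[[0,0,-25],[0,0,0],1],[[0,0,-15],[0,0,0],1],[[0,0,-7],[0,0,0],1],[[0,0,0],[0,0,0],1],[[0,0,0],[0,0,0],-0.2],[[0,0,0],[0,0,0],-0.4],[[0,0,0],[0,0,0],-0.4],[[0,0,0],[0,0,0],-0.4]]' 30;python3 -m handwheel '[[[0,0,20],[0,0,0],-0.6],[[0,0,40],[0,0,0],-1],[[0,0,40],[0,0,0],-1],[[-10,-10,40],[0,0,0],-1],[[-30,-40,0],[0,0,0],-1],[[-30,-40,0],[0,0,0],-1],[[-30,-40,0],[0,0,0],-1],[[-30,-40,0],[0,0,0],-1],[[-25,-30,0],[0,0,0],-1],[[-20,-30,0],[0,0,0],-1]]' 30
python3 - <<'E'
from m import *
p,d=cap('top','t3.png');ps,ds=cap('scene'); pose()
c,a,s=tray(p,d); print('tray',c,a,s)
k=3; im=cv2.resize(p[165:315,205:425,::-1],None,fx=k,fy=k); 
ims=cv2.resize(ps[180:280,230:380,::-1],None,fx=k,fy=k)
im[:200,360:]=ims[:200,:300]
cv2.imwrite('pics/t3c.png',im)
print(rim('top',p,d,pix('top',np.array([.624,.017,.064])),.064,20),rim('top',p,d,(342,257),.085,20))
E
```

```text
clock: 4.95
position: [0.6248, 0.0175, 0.05]
tool_rot: [[0.996, 0.093, 0.001], [0.093, -0.996, -0.0], [0.001, 0.0, -1.0]]
ft_force: [0.3, -0.6, -0.2]
grip_width: 0.695
finger_force: 0.0
clock: 5.95
position: [0.4478, -0.214, 0.1899]
tool_rot: [[0.996, 0.091, 0.001], [0.091, -0.996, -0.001], [0.001, 0.001, -1.0]]
ft_force: [0.8, -0.3, 0.6]
grip_width: 0.999
finger_force: 0.0
t 6.05 p [ 0.4464 -0.2172  0.1898] R [[0.996, 0.085, -0.0], [0.085, -0.996, -0.002], [-0.001, 0.002, -1.0]] F [ 0.1 -0.1  0.1] g 0.9995990799527079 0.0
tray [550.67089844  10.32691193] 5.043996810913086 (214.66831970214844, 179.08279418945312)
(624.0, 17.0, 20.7, 64.0, 70) (445.7, -211.3, 26.3, 85.4, 36)
```

View pics/t3c.png

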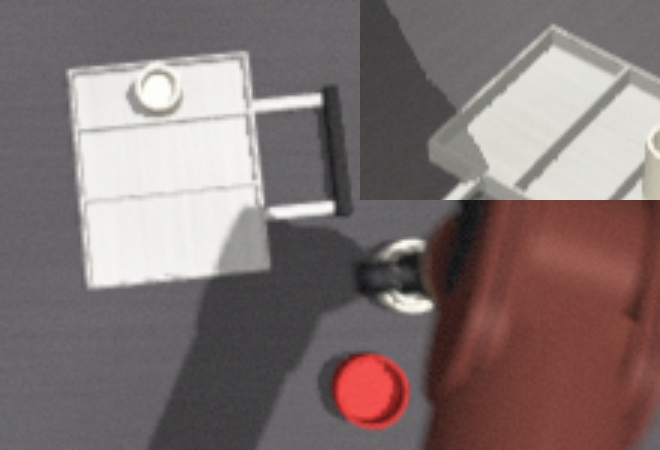

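S1 stands in the narrow lane at crop (158,88), with its rim at 64 mm. The tray is unmoved and the gripper hangs over M1. Next, M1.

```bash
python3 -m handwheel '[[[-2,-2,-40],[0,0,0],-1],[[0,0,-40],[0,0,0],-1],[[0,0,-30],[0,0,0],-1],[[0,0,-15],[0,0,0],-1],[[0,0,0],[0,0,0],-1],[[0,0,0],[0,0,0],0],[[0,0,0],[0,0,0],1],[[0,0,0],[0,0,0],1],[[0,0,0],[0,0,0],1],[[0,0,0],[0,0,0],1]]' 35; python3 -m handwheel '[[[0,0,0],[0,0,0],1],[[0,0,10],[0,0,0],1],[[0,0,20],[0,0,0],1],[[0,0,30],[0,0,0],1],[[0,0,40],[0,0,0],1],[[0,0,40],[0,0,0],1],[[0,0,0],[0,0,0],1]]' 35
python3 - <<'E'
from m import *
p,d=cap('scene','s4.png'); pose()
cv2.imwrite('pics/s4c.png',cv2.resize(p[130:330,110:370,::-1],None,fx=2,fy=2))
E
```

```text
clock: 7.05
position: [0.4486, -0.2146, 0.0661]
tool_rot: [[0.996, 0.093, 0.002], [0.093, -0.996, -0.001], [0.002, 0.001, -1.0]]
ft_force: [-0.3, 2.4, 5.2]
grip_width: 0.625
finger_force: 35.8
clock: 7.75
position: [0.4503, -0.2155, 0.2112]
tool_rot: [[0.996, 0.093, 0.009], [0.093, -0.996, -0.005], [0.009, 0.005, -1.0]]
ft_force: [0.4, -0.1, -0.3]
grip_width: 0.621
finger_force: 37.0
t 7.8 p [ 0.4491 -0.2151  0.2083] R [[0.996, 0.093, 0.006], [0.093, -0.996, -0.003], [0.006, 0.004, -1.0]] F [-0.5 -0.1 -0.9] g 0.6174147633039117 36.95002729073167
```

View pics/s4c.png

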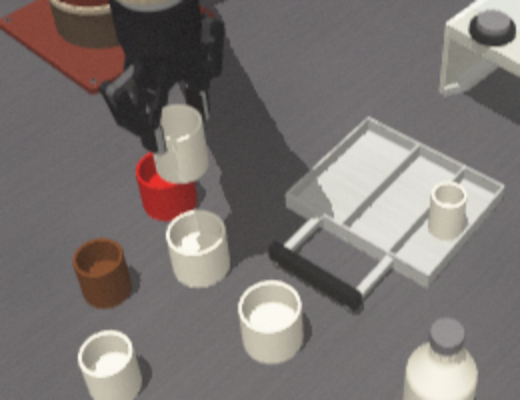

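M1 is in the gripper at (182,140). L1 stands alone and empty at (198,248), and S1 is still upright in its lane. I carry M1 to the middle lane, inner slot.

```bash
python3 -m handwheel '[[[11.2,27,0],[0,0,0],1],[[11.2,27,0],[0,0,0],1],[[11.2,27,0],[0,0,0],1],[[11.2,27,0],[0,0,0],1],[[11.2,27,0],[0,0,0],1],[[11.2,27,0],[0,0,0],1],[[11.2,27,0],[0,0,0],1],[[11.2,27,-30],[0,0,0],1],[[11.2,27,-30],[0,0,0],1],[[11.2,27,-30],[0,0,0],1]]' 35
python3 - <<'E'
from m import *
p,d=cap('top','t5.png');pose()
c,a,s=tray(p,d); print('tray',c,a,s)
E
python3 -m handwheel '[[[0,0,-25],[0,0,0],1],[[0,0,-20],[0,0,0],1],[[0,0,-15],[0,0,0],1],[[0,0,-7],[0,0,0],1],[[0,0,0],[0,0,0],1],[[0,0,0],[0,0,0],1]]' 35
```

```text
clock: 8.8
position: [0.5593, 0.0565, 0.1129]
tool_rot: [[0.996, 0.092, -0.0], [0.092, -0.996, -0.0], [-0.0, 0.0, -1.0]]
ft_force: [1.0, -0.7, -1.2]
grip_width: 0.623
finger_force: 37.0
t 8.85 p [0.5576 0.0617 0.1079] R [[0.995, 0.097, -0.006], [0.097, -0.995, 0.003], [-0.005, -0.003, -1.0]] F [-2.1  3.6 -4. ] g 0.6207269747406948 37.250611670315266
tray [554.39916992 -30.74678802] 5.338932514190674 (213.65708923339844, 97.20880889892578)
clock: 9.45
position: [0.5599, 0.0555, 0.048]
tool_rot: [[0.996, 0.092, 0.001], [0.092, -0.996, 0.0], [0.001, -0.0, -1.0]]
ft_force: [0.7, -0.5, -1.0]
grip_width: 0.618
finger_force: 37.3
```

```bash
python3 -m handwheel '[[[0,0,-2],[0,0,0],1],[[0,0,0],[0,0,0],0],[[0,0,0],[0,0,0],-0.6],[[0,0,0],[0,0,0],-0.6],[[0,0,0],[0,0,0],-0.6],[[0,0,20],[0,0,0],-0.6],[[0,0,40],[0,0,0],-1],[[0,0,40],[0,0,0],-1],[[0,0,20],[0,0,0],-1]]' 35;python3 -m handwheel '[[[-11,-27,0],[0,0,0],-1],[[-11,-27,0],[0,0,0],-1],[[-11,-27,0],[0,0,0],-1],[[-11,-27,0],[0,0,0],-1],[[-11,-27,0],[0,0,0],-1],[[-11,-27,0],[0,0,0],-1],[[-11,-27,0],[0,0,0],-1],[[-11,-27,0],[0,0,0],-1],[[-11,-27,0],[0,0,0],-1],[[-13,-27,0],[0,0,0],-1]]' 35
python3 - <<'E'
from m import *
p,d=cap('top','t6.png');ps,ds=cap('scene'); pose()
c,a,s=tray(p,d); print('tray',c,a,s)
print('M1',rim('top',p,d,pix('top',np.array([.559,.056,.064])),.064,22),'S1',rim('top',p,d,pix('top',np.array([.624,.017,.064])),.064,18))
print('L1',rim('scene',ps,ds,(209,252),.06,30),rim('top',p,d,(342,257),.06,20))
E
```

```text
clock: 10.35
position: [0.5608, 0.056, 0.1691]
tool_rot: [[0.996, 0.093, 0.004], [0.093, -0.996, 0.0], [0.004, 0.0, -1.0]]
ft_force: [0.1, 0.2, 0.2]
grip_width: 1.001
finger_force: 0.0
clock: 11.35
position: [0.447, -0.2155, 0.1655]
tool_rot: [[0.996, 0.093, 0.0], [0.093, -0.996, -0.0], [0.0, 0.0, -1.0]]
ft_force: [1.2, -0.1, 0.4]
grip_width: 1.002
finger_force: 0.0
t 11.45 p [ 0.4454 -0.2185  0.1653] R [[0.996, 0.087, -0.001], [0.087, -0.996, -0.001], [-0.001, 0.001, -1.0]] F [0.1 0.6 0.2] g 1.0020639928280886 0.0
tray [550.83959961  10.27404785] 5.115727424621582 (214.30686950683594, 179.0963592529297)
M1 (573.4, 46.7, 43.7, 64.1, 111) S1 (610.2, 22.6, 34.6, 63.5, 70)
L1 (446.6, -210.8, 34.2, 58.8, 207) (446.8, -214.0, 32.7, 60.5, 53)
```

```bash
python3 -m handwheel '[[[0,0,-40],[0,0,0],-1],[[0,0,-40],[0,0,0],-1],[[0,0,-35],[0,0,0],-1],[[0,0,-18],[0,0,0],-1],[[0,0,0],[0,0,0],-1],[[0,0,0],[0,0,0],0],[[0,0,0],[0,0,0],1],[[0,0,0],[0,0,0],1],[[0,0,0],[0,0,0],1]]' 40; python3 -m handwheel '[[[0,0,0],[0,0,0],1],[[0,0,20],[0,0,0],1],[[0,0,40],[0,0,0],1],[[0,0,40],[0,0,0],1],[[0,0,25],[0,0,0],1],[[0,20,0],[0,0,0],1],[[0,33,0],[0,0,0],1],[[0,33,0],[0,0,0],1]]' 40
```

```text
clock: 12.35
position: [0.4487, -0.2146, 0.0341]
tool_rot: [[0.996, 0.093, 0.003], [0.093, -0.996, -0.001], [0.002, 0.001, -1.0]]
ft_force: [-0.6, 1.7, 8.0]
grip_width: 0.766
finger_force: 45.1
clock: 13.15
position: [0.4477, -0.1279, 0.1584]
tool_rot: [[0.996, 0.091, 0.002], [0.091, -0.996, -0.001], [0.002, 0.001, -1.0]]
ft_force: [0.2, 1.3, -0.9]
grip_width: 0.766
finger_force: 45.1
```

```bash
python3 - <<'E'
from m import *
p,d=cap('top'); c,a,s=tray(p,d); print('tray',c,a,s)
E
python3 -m handwheel '[[[6,29,0],[0,0,0],1],[[6,29,0],[0,0,0],1],[[6,29,0],[0,0,0],1],[[6,29,0],[0,0,0],1],[[6,29,0],[0,0,0],1],[[6,29,-20],[0,0,0],1],[[1.5,4,-40],[0,0,0],1],[[0,0,-25],[0,0,0],1],[[0,0,0],[0,0,0],1],[[0,0,0],[0,0,0],1]]' 40
```

```text
tray [550.86553955  10.26254272] 5.267168045043945 (213.52310180664062, 179.3815155029297)
clock: 14.2
position: [0.4853, 0.0494, 0.0733]
tool_rot: [[0.996, 0.093, 0.0], [0.093, -0.996, 0.0], [0.0, -0.0, -1.0]]
ft_force: [0.5, 0.1, 1.1]
grip_width: 0.767
finger_force: 45.1
```

```bash
python3 -m handwheel '[[[0,0,-20],[0,0,0],1],[[0,0,-15],[0,0,0],1],[[0,0,0],[0,0,0],1],[[0,0,0],[0,0,0],0],[[0,0,0],[0,0,0],-1],[[0,0,0],[0,0,0],-1],[[0,0,0],[0,0,0],-1],[[0,0,30],[0,0,0],-1],[[0,0,50],[0,0,0],-1],[[0,0,50],[0,0,0],-1]]' 40;python3 -m handwheel '[[[9.4,-27.8,0],[0,0,0],-1],[[9.4,-27.8,0],[0,0,0],-1],[[9.4,-27.8,0],[0,0,0],-1],[[9.4,-27.8,0],[0,0,0],-1],[[9.4,-27.8,0],[0,0,0],-1],[[9.4,-27.8,0],[0,0,0],-1],[[9.4,-27.8,0],[0,0,0],-1],[[9.4,-27.8,0],[0,0,0],-1],[[9.4,-27.8,0],[0,0,0],-1],[[9.4,-27.8,0],[0,0,0],-1]]' 40
python3 - <<'E'
from m import *
p,d=cap('top','t7.png');ps,ds=cap('scene'); pose()
c,a,s=tray(p,d); print('tray',c,a,s)
print('L1',rim('top',p,d,pix('top',np.array([.485,.0495,.064])),.064,18))
print('L2',rim('scene',ps,ds,(245,285),.06,30),rim('top',p,d,(345,210),.06,20))
E
```

```text
clock: 15.2
position: [0.4841, 0.0497, 0.1686]
tool_rot: [[0.996, 0.093, -0.002], [0.093, -0.996, 0.0], [-0.002, -0.001, -1.0]]
ft_force: [0.8, -0.6, 0.3]
grip_width: 0.998
finger_force: 0.0
clock: 16.2
position: [0.5792, -0.2296, 0.1675]
tool_rot: [[0.996, 0.093, 0.0], [0.093, -0.996, 0.0], [0.0, -0.0, -1.0]]
ft_force: [0.4, 0.1, 0.9]
grip_width: 1.005
finger_force: 0.0
t 16.3 p [ 0.5787 -0.2333  0.1669] R [[0.996, 0.087, -0.0], [0.087, -0.996, -0.001], [-0.001, 0.001, -1.0]] F [-0.9 -0.6 -0.6] g 0.9970771267698683 0.0
tray [550.46282959  11.61290741] 4.843360424041748 (215.31549072265625, 176.83059692382812)
L1 (493.1, 49.6, 41.0, 64.1, 127)
L2 (579.7, -225.8, 34.3, 59.0, 235) (571.3, -226.3, 31.1, 59.3, 53)
```

```bash
python3 -m handwheel '[[[0,0,-40],[0,0,0],-1],[[0,0,-40],[0,0,0],-1],[[0,0,-35],[0,0,0],-1],[[0,0,-20],[0,0,0],-1],[[0,0,0],[0,0,0],-1],[[0,0,0],[0,0,0],0],[[0,0,0],[0,0,0],1],[[0,0,0],[0,0,0],1],[[0,0,0],[0,0,0],1]]' 40; python3 -m handwheel '[[[0,0,0],[0,0,0],1],[[0,0,20],[0,0,0],1],[[0,0,40],[0,0,0],1],[[0,0,40],[0,0,0],1],[[0,0,25],[0,0,0],1],[[-20,0,0],[0,0,0],1],[[-30,0,0],[0,0,0],1],[[-36,0,0],[0,0,0],1]]' 40;  python3 - <<'E'
from m import *
p,d=cap('top'); c,a,s=tray(p,d); print('tray',c,a,s)
E
python3 -m handwheel '[[[0,30,0],[0,0,0],1],[[0,30,0],[0,0,0],1],[[0,30,0],[0,0,0],1],[[0,30,0],[0,0,0],1],[[0,30,0],[0,0,0],1],[[0,25,-20],[0,0,0],1],[[0,12.5,-40],[0,0,0],1],[[0,0,-25],[0,0,0],1],[[0,0,0],[0,0,0],1],[[0,0,0],[0,0,0],1]]' 40
```

```text
clock: 17.2
position: [0.5804, -0.2287, 0.0344]
tool_rot: [[0.996, 0.093, 0.003], [0.093, -0.996, -0.001], [0.003, 0.001, -1.0]]
ft_force: [-0.7, 0.7, 6.8]
grip_width: 0.762
finger_force: 44.9
clock: 18.0
position: [0.4928, -0.2282, 0.158]
tool_rot: [[0.996, 0.094, 0.002], [0.094, -0.996, -0.0], [0.001, 0.001, -1.0]]
ft_force: [-0.9, -0.3, -1.1]
grip_width: 0.768
finger_force: 44.8
tray [550.69390869  10.26099396] 5.115727424621582 (214.59942626953125, 179.0963592529297)
clock: 19.05
position: [0.4933, -0.0412, 0.0732]
tool_rot: [[0.996, 0.092, 0.0], [0.092, -0.996, -0.0], [0.0, 0.0, -1.0]]
ft_force: [0.3, -0.6, -0.8]
grip_width: 0.763
finger_force: 44.8
```

```bash
python3 -m handwheel '[[[0,0,-20],[0,0,0],1],[[0,0,-15],[0,0,0],1],[[0,0,0],[0,0,0],1],[[0,0,0],[0,0,0],-0.2],[[0,0,0],[0,0,0],-0.75],[[0,0,0],[0,0,0],-0.75],[[0,0,0],[0,0,0],-0.75],[[0,0,30],[0,0,0],-0.75],[[0,0,50],[0,0,0],-1],[[0,0,50],[0,0,0],-1]]' 40;python3 -m handwheel '[[[0.5,-33.5,0],[0,0,0],-1],[[0.5,-33.5,0],[0,0,0],-1],[[0.5,-33.5,0],[0,0,0],-1],[[0.5,-33.5,0],[0,0,0],-1],[[0.5,-33.5,0],[0,0,0],-1],[[0.5,-33.5,0],[0,0,0],-1],[[0.5,-33.5,0],[0,0,0],-1],[[0.5,-33.5,0],[0,0,0],-1],[[0.5,-33.5,0],[0,0,0],-1],[[0.5,-33.5,0],[0,0,0],-1]]' 40
python3 - <<'E'
from m import *
p,d=cap('top','t8.png');ps,ds=cap('scene'); pose()
c,a,s=tray(p,d); print('tray',c,a,s)
print('M2',rim('scene',ps,ds,(165,308),.06,30),rim('top',p,d,(400,237),.06,20))
im=cv2.resize(p[165:285,205:425,::-1],None,fx=3,fy=3); cv2.imwrite('pics/t8c.png',im)
E
```

```text
clock: 20.05
position: [0.4922, -0.0407, 0.1687]
tool_rot: [[0.996, 0.093, -0.001], [0.093, -0.996, 0.001], [-0.001, -0.001, -1.0]]
ft_force: [1.9, -0.8, 0.0]
grip_width: 1.0
finger_force: 0.0
clock: 21.05
position: [0.4978, -0.3773, 0.1674]
tool_rot: [[0.996, 0.093, 0.0], [0.093, -0.996, 0.0], [0.0, -0.0, -1.0]]
ft_force: [0.0, -0.5, -0.8]
grip_width: 1.003
finger_force: 0.0
t 21.15 p [ 0.496  -0.3814  0.1669] R [[0.996, 0.086, -0.001], [0.086, -0.996, -0.002], [-0.001, 0.002, -1.0]] F [-0.1  0.5  0.2] g 1.0024947594361844 0.0
tray [552.03283691  12.18408203] 5.3690009117126465 (214.7534942626953, 178.1253662109375)
M2 (498.3, -375.4, 27.8, 58.7, 220) (497.8, -377.9, 26.8, 60.4, 55)
```

View pics/t8c.png

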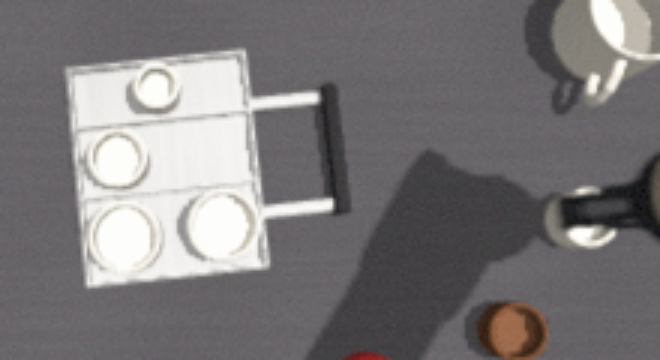

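S1 (157,88), M1 (117,158), L1 (124,237) and L2 (221,226) all stand in their own lanes. The gripper is over M2 at (585,215).

```bash
python3 -m handwheel '[[[0,0,-40],[0,0,0],-1],[[0,0,-40],[0,0,0],-1],[[0,0,-35],[0,0,0],-1],[[0,0,-20],[0,0,0],-1],[[0,0,0],[0,0,0],-1],[[0,0,0],[0,0,0],0],[[0,0,0],[0,0,0],1],[[0,0,0],[0,0,0],1],[[0,0,0],[0,0,0],1],[[0,0,0],[0,0,0],1]]' 40; python3 -m handwheel '[[[0,0,0],[0,0,0],1],[[0,0,20],[0,0,0],1],[[0,0,50],[0,0,0],1],[[0,0,50],[0,0,0],1],[[0,0,25],[0,0,0],1],[[10,30,0],[0,0,0],1],[[10,40,0],[0,0,0],1],[[10,40,0],[0,0,0],1]]' 40;  python3 - <<'E'
from m import *
p,d=cap('top'); c,a,s=tray(p,d); print('tray',c,a,s)
E
python3 -m handwheel '[[[6,35,0],[0,0,0],1],[[6,35,0],[0,0,0],1],[[6,35,0],[0,0,0],1],[[6,35,0],[0,0,0],1],[[6,35,0],[0,0,0],1],[[6,35,0],[0,0,0],1],[[3,23.5,-20],[0,0,0],1],[[0,0,-45],[0,0,0],1],[[0,0,-30],[0,0,0],1],[[0,0,0],[0,0,0],1]]' 40
```

```text
clock: 22.15
position: [0.4992, -0.3766, 0.0347]
tool_rot: [[0.996, 0.093, 0.003], [0.093, -0.996, -0.002], [0.003, 0.002, -1.0]]
ft_force: [0.0, 1.1, 6.6]
grip_width: 0.615
finger_force: 42.1
clock: 22.95
position: [0.5283, -0.2651, 0.1787]
tool_rot: [[0.996, 0.091, 0.002], [0.091, -0.996, -0.001], [0.002, 0.001, -1.0]]
ft_force: [0.7, 0.6, -1.0]
grip_width: 0.613
finger_force: 42.4
tray [552.17346191  12.28205872] 5.094743728637695 (214.71104431152344, 178.05133056640625)
clock: 24.0
position: [0.5643, -0.0325, 0.0791]
tool_rot: [[0.996, 0.093, -0.006], [0.093, -0.996, 0.0], [-0.006, -0.001, -1.0]]
ft_force: [0.1, -0.2, -0.4]
grip_width: 0.609
finger_force: 42.4
```

```bash
python3 -m handwheel '[[[0,0,-30],[0,0,0],1],[[0,0,-15],[0,0,0],1],[[0,0,0],[0,0,0],1],[[0,0,0],[0,0,0],0],[[0,0,0],[0,0,0],-0.6],[[0,0,0],[0,0,0],-0.6],[[0,0,0],[0,0,0],-0.6],[[0,0,30],[0,0,0],-0.6],[[0,0,50],[0,0,0],-1],[[0,0,50],[0,0,0],-1]]' 40;python3 -m handwheel '[[[0,-30,0],[0,0,0],-1],[[0,-40,0],[0,0,0],-1],[[0,-40,0],[0,0,0],-1],[[0,-40,0],[0,0,0],-1],[[0,-40,0],[0,0,0],-1],[[0,-30,0],[0,0,0],-1],[[0,0,0],[0,0,0],-1]]' 40
python3 - <<'E'
from m import *
p,d=cap('top','t9.png');ps,ds=cap('scene'); pose()
c,a,s=tray(p,d); print('tray',c,a,s,slot(c,a,0,-161))
for n,q,ang in(('top',p,0),('scene',ps,0)):
    h=pix(n,np.array([.564,-.150,.034])).astype(int); print(n,h)
    m=np.zeros((420,560),np.uint8); r=38; m[h[1]-r:h[1]+r,h[0]-r:h[0]+r]=(q[h[1]-r:h[1]+r,h[0]-r:h[0]+r].max(2)<42)
    m=cv2.morphologyEx(m,cv2.MORPH_OPEN,np.ones((3,3)))
    cc=cv2.findContours(m,0,1)[0]
    for k in cc:
        if cv2.contourArea(k)>40: print(cv2.contourArea(k),cv2.minAreaRect((world(n,k[:,0,0],k[:,0,1],z=.03)[:,:2]*1000).astype(np.float32)))
im=cv2.resize(p[165:285,205:405,::-1],None,fx=3,fy=3); i2=cv2.resize(ps[180:300,200:400,::-1],None,fx=3,fy=3)
cv2.imwrite('pics/t9c.png',cv2.resize(np.vstack([im,i2]),None,fx=.8,fy=.8))
E
```

```text
clock: 25.0
position: [0.5662, -0.0323, 0.1685]
tool_rot: [[0.996, 0.093, -0.002], [0.093, -0.996, 0.0], [-0.001, -0.001, -1.0]]
ft_force: [1.1, 0.0, 0.2]
grip_width: 1.004
finger_force: 0.0
clock: 25.7
position: [0.5655, -0.2584, 0.167]
tool_rot: [[0.996, 0.086, -0.001], [0.086, -0.996, -0.002], [-0.001, 0.002, -1.0]]
ft_force: [-1.2, 0.1, -0.1]
grip_width: 0.998
finger_force: 0.0
t 25.8 p [ 0.5667 -0.2529  0.1672] R [[0.996, 0.091, -0.0], [0.091, -0.996, 0.0], [-0.0, -0.001, -1.0]] F [-0.8  1.  -0.3] g 0.994300662190245 0.0
tray [552.15600586  10.73568726] 5.393092632293701 (214.74996948242188, 180.98016357421875) [ 567.28812077 -149.55161448]
top [317 214]
47.5 ((584.6500854492188, -235.43553161621094), (28.70168685913086, 25.89095115661621), 89.25379943847656)
143.5 ((563.0814208984375, -147.18838500976562), (112.87540435791016, 14.107192993164062), 5.39083194732666)
scene [264 265]
```

View pics/t9c.png

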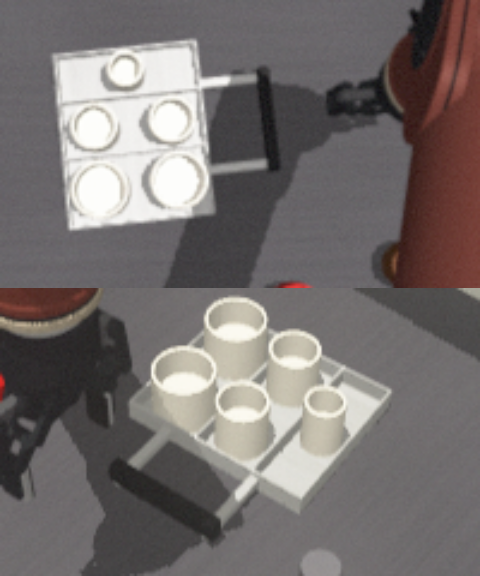

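All five beakers stand in their proper lanes: S1 at (124,70), M1 at (93,127), M2 at (170,120), L1 at (100,190) and L2 at (177,180). The handle is at (269,118). Next I pinch it.

```bash
python3 -m handwheel '[[[-2,35,0],[0,0,0],-1],[[0,35,0],[0,0,0],-1],[[0,34.5,-20],[0,0,0],-1],[[0,0,-40],[0,0,0],-0.6],[[0,0,-40],[0,0,0],-0.3],[[0,0,-35],[0,0,0],-0.3],[[0,0,-22],[0,0,0],-0.3],[[0,0,0],[0,0,0],-0.3],[[0,0,0],[0,0,0],1],[[0,0,0],[0,0,0],1]]' 50; python3 -m handwheel '[[[0,0,0],[0,0,0],1],[[0,0,0],[0,0,0],1],[[0,0,0],[0,0,0],1],[[0,0,0],[0,0,0],1]]' 60
python3 - <<'E'
from m import *
p,d=cap('top'); c,a,s=tray(p,d); print('tray',c,a,s);pose()
E
```

```text
clock: 26.8
position: [0.5663, -0.1475, 0.0122]
tool_rot: [[0.996, 0.093, 0.003], [0.093, -0.996, -0.0], [0.003, 0.001, -1.0]]
ft_force: [0.1, 0.5, 0.6]
grip_width: 0.316
finger_force: 0.0
clock: 27.2
position: [0.5662, -0.1479, 0.0123]
tool_rot: [[0.996, 0.093, 0.003], [0.093, -0.996, -0.001], [0.003, 0.001, -1.0]]
ft_force: [-1.7, 1.0, 7.7]
grip_width: 0.154
finger_force: 61.1
tray [551.93414307  11.89159393] 5.138566017150879 (214.70945739746094, 177.2461700439453)
t 27.25 p [ 0.5662 -0.1479  0.0123] R [[0.996, 0.093, 0.003], [0.093, -0.996, -0.001], [0.003, 0.001, -1.0]] F [-2.1  1.6  6.9] g 0.14378373578762965 61.0954749584198
```

```bash
python3 -m handwheel '[[[1.5,4,0],[0,0,-0.0055],1],[[3,7,0],[0,0,-0.01],1],[[4,9,0],[0,0,-0.013],1],[[4,9,0],[0,0,-0.013],1],[[4,9,0],[0,0,-0.013],1],[[4,9,0],[0,0,-0.013],1],[[4,9,0],[0,0,-0.013],1],[[4,9,0],[0,0,-0.013],1],[[3.5,8,0],[0,0,-0.013],1],[[2.5,5,0],[0,0,-0.0085],1]]' 60; python3 -m handwheel '[[[0,0,0],[0,0,0],1]]' 60
python3 - <<'E'
from m import *
p,d=cap('top','t10.png'); c,a,s=tray(p,d,(188,165,275,275)); print('tray',c,a,s,slot(c,a,0,-161));pose()
ps,ds=cap('scene'); im=cv2.resize(p[135:275,100:330,::-1],None,fx=2.5,fy=2.5); i2=cv2.resize(ps[80:300,200:480,::-1],(575,452)); cv2.imwrite('pics/t10c.png',cv2.resize(np.vstack([im,i2]),None,fx=.7,fy=.7))
E
```

```text
clock: 28.25
position: [0.5998, -0.0734, 0.0123]
tool_rot: [[1.0, -0.024, 0.001], [-0.024, -1.0, -0.005], [0.001, 0.005, -1.0]]
ft_force: [-6.5, -11.3, 11.7]
grip_width: 0.147
finger_force: 62.2
clock: 28.35
position: [0.6002, -0.0723, 0.0124]
tool_rot: [[1.0, -0.023, 0.002], [-0.023, -1.0, -0.003], [0.002, 0.003, -1.0]]
ft_force: [-3.9, -5.3, 9.9]
grip_width: 0.149
finger_force: 61.6
tray [603.74841309  89.11818695] -0.7074356079101562 (175.85018920898438, 213.6645050048828) [601.76058362 -71.86954095]
t 28.4 p [ 0.6002 -0.0723  0.0124] R [[1.0, -0.023, 0.002], [-0.023, -1.0, -0.003], [0.002, 0.003, -1.0]] F [-3.9 -5.9  9.8] g 0.1495196867943508 61.55754804611206
```

View pics/t10c.png

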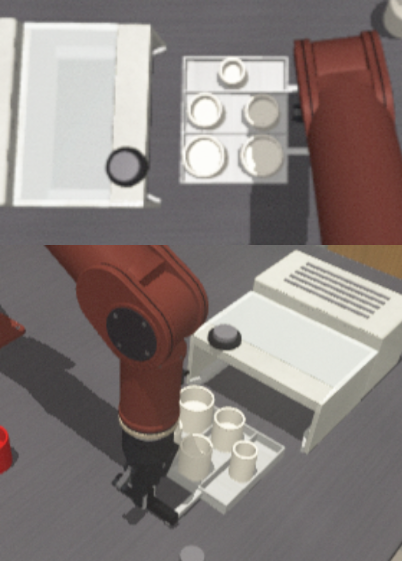

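The tray is square before the mouth, with all beakers upright. The guide flares show at crop (158,48) and (152,200). I compare their midline with the tray before going in.

Run:
```python
from m import *
P=world('top',np.array([190.3,186.9]),np.array([162.4,249.3]),z=.014); print(P, P.mean(0))
p=cv2.imread('pics/t10.png'); cv2.imwrite('pics/g.png',cv2.resize(p[145:265,160:240],None,fx=5,fy=5))
```

```text
[[0.72495492 0.21486943 0.014     ]
 [0.47299775 0.22102993 0.014     ]] [0.59897634 0.21794968 0.014     ]
```

View pics/g.png

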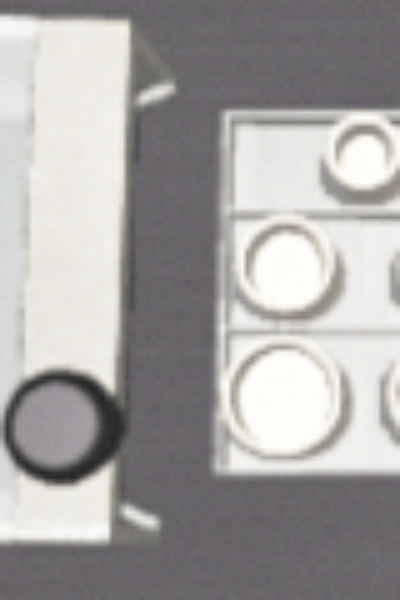

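```bash
python3 -m handwheel '[[[-1,5,0],[0,0,-0.002],1],[[-1,8,0],[0,0,-0.002],1],[[-1,12,0],[0,0,-0.002],1],[[-0.5,14,0],[0,0,0],1],[[0,14,0],[0,0,0],1],[[0.2,14,0],[0,0,0],1],[[0.3,14,0],[0,0,0],1],[[0.3,12,0],[0,0,0],1],[[0.3,8,0],[0,0,0],1],[[0,4,0],[0,0,0],1]]' 60
python3 - <<'E'
from m import *
p,d=cap('top','t11.png'); pose()
c,a=np.array([598.5,195.]),-1.3
# handle-side wall and S-side edges: min-area rect of visible tray part outside roof
print(tray(p,d,(188,165,262,275)))
E
```

```text
clock: 29.45
position: [0.5945, -0.0032, 0.0121]
tool_rot: [[0.998, -0.055, -0.01], [-0.055, -0.998, -0.041], [-0.007, 0.041, -0.999]]
ft_force: [-26.5, -106.7, 42.0]
grip_width: 0.151
finger_force: 80.4
t 29.5 p [ 0.5944 -0.0032  0.0121] R [[0.998, -0.055, -0.01], [-0.055, -0.998, -0.041], [-0.007, 0.041, -0.999]] F [-25.5 -99.1  39.2] g 0.1522113970497476 79.09851182252169
(array([604.35925293, 147.01049805]), 0.8219246864318848, (217.22039794921875, 141.17999267578125))
```

```bash
python3 -m handwheel '[[[0,-15,0],[0,0,0],1],[[0,-15,0],[0,0,0],1],[[0,-8,0],[0,0,0],1],[[0,0,0],[0,0,0],1]]' 60
python3 - <<'E'
from m import *
p,d=cap('top','t12.png'); pose()
ps,ds=cap('scene'); im=cv2.resize(p[140:275,100:330,::-1],None,fx=3,fy=3)[:,:600]; i2=cv2.resize(ps[80:300,240:480,::-1],None,fx=2.5,fy=2.5); cv2.imwrite('pics/t12c.png',cv2.resize(np.vstack([im,i2]),None,fx=.62,fy=.62))
E
```

```text
clock: 29.9
position: [0.597, -0.0066, 0.012]
tool_rot: [[0.999, -0.032, 0.0], [-0.032, -0.999, -0.003], [0.0, 0.003, -1.0]]
ft_force: [-6.8, -7.9, 11.1]
grip_width: 0.146
finger_force: 62.7
t 29.95 p [ 0.597  -0.0066  0.012 ] R [[1.0, -0.032, 0.0], [-0.032, -0.999, -0.003], [0.0, 0.003, -1.0]] F [-6.8 -9.4 11. ] g 0.1487667037889653 62.7851128578186
```

View pics/t12c.png

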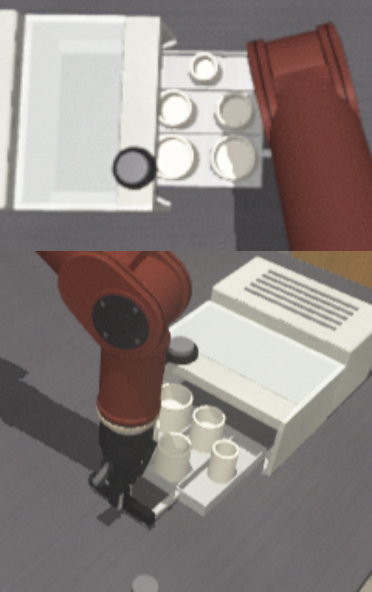

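Run:
```python
from m import *
P=world('top',np.array([187.4,195,184.4,192]),np.array([165.6,162,246.6,250]),z=.014); print((P*1000).round(1)); print('mid inner',P[[0,2]].mean(0),'outer',P[[1,3]].mean(0))
p=cv2.imread('pics/t12.png'); g=p.min(2).astype(float)
for f,z in (('t12.png',.024),('t10.png',.024)):
    g=cv2.imread('pics/'+f).min(2).astype(float)
    for lo,hi,nm in ((155,180,'+x'),(228,262,'-x')):
        us=np.arange(206,238,2); vs=[]
        for u in us:
            col=(g[lo:hi,u-1]+g[lo:hi,u]+g[lo:hi,u+1])/3; gr=np.diff(col)
            k=np.argwhere((col>105))[:,0]; vs.append(lo+(k[0] if nm=='+x' else k[-1]))
        W=world('top',us,np.array(vs),z=z)*1000; f1=np.polyfit(W[:,1],W[:,0],1); print(f,nm,'x at y=150:',np.polyval(f1,150).round(1),'slope deg',np.degrees(-f1[0]).round(2), np.std(W[:,0]-np.polyval(f1,W[:,1])).round(1))
```

```text
[[715.5 223.1  14. ]
 [726.  201.2  14. ]
 [480.7 228.2  14. ]
 [470.8 206.6  14. ]]
mid inner [0.59812991 0.22567425 0.014     ] outer [0.59840429 0.20392333 0.014     ]Traceback (most recent call last):
  File "<stdin>", line 10, in <module>
IndexError: index 0 is out of bounds for axis 0 with size 0
```

Run:
```python
from m import *
g=cv2.imread('pics/t12.png').min(2).astype(float)
for lo,hi,nm,r in ((158,185,'+x',(205,222)),(228,262,'-x',(205,238))):
    us=np.arange(*r,2); D=cv2.GaussianBlur(g,(3,3),0); X=[]
    for u in us:
        gr=np.diff(D[lo:hi,u]); idx=np.argwhere(gr>12)[:,0] if nm=='+x' else np.argwhere(gr<-12)[:,0]
        if len(idx): X.append((u,lo+(idx[0]+1 if nm=='+x' else idx[-1]+.5)))
    X=np.array(X); W=world('top',X[:,0],X[:,1],z=.024)*1000; f1=np.polyfit(W[:,1],W[:,0],1); print(nm,X[:,1].tolist(),'x at y=155:',np.polyval(f1,155).round(1),'yaw',np.degrees(-np.arctan(f1[0])).round(2))
```

```text
+x [166, 166, 166, 166, 166, 166, 166, 166, 167] x at y=155: 711.2 yaw -2.58
-x [240.5, 241.5, 241.5, 241.5, 241.5, 241.5, 241.5, 241.5, 241.5, 241.5, 241.5, 241.5, 241.5, 241.5, 241.5, 241.5, 241.5] x at y=155: 494.2 yaw -1.38
```

```bash
python3 -m handwheel '[[[0,-8,0],[0,0,0],1],[[-1.5,-12,0],[0,0,0.001],1],[[-2,-8,0],[0,0,0.001],1],[[-1,-4,0],[0,0,0.001],1],[[0,0,0],[0,0,0],1],[[0,6,0],[0,0,0],1],[[0.2,8,0],[0,0,0],1],[[0.2,8,0],[0,0,0],1],[[0.2,8,0],[0,0,0],1],[[0.2,6,0],[0,0,0],1]]' 60; python3 -m handwheel '[[[0.2,6,0],[0,0,0],1],[[0.2,6,0],[0,0,0],1]]'
```

```text
clock: 31.0
position: [0.5949, -0.0031, 0.0122]
tool_rot: [[1.0, -0.028, 0.003], [-0.028, -1.0, -0.005], [0.003, 0.005, -1.0]]
ft_force: [-0.3, -12.2, 9.2]
grip_width: 0.146
finger_force: 62.7
clock: 31.2
position: [0.5953, 0.0083, 0.0122]
tool_rot: [[1.0, -0.029, 0.003], [-0.029, -1.0, -0.005], [0.003, 0.005, -1.0]]
ft_force: [0.2, -12.1, 9.7]
grip_width: 0.148
finger_force: 62.8
```

```bash
python3 -m handwheel '[[[0.2,8,0],[0,0,0],1],[[0.2,8,0],[0,0,0],1],[[0.2,8,0],[0,0,0],1]]'; python3 -m handwheel '[[[0.2,8,0],[0,0,0],1],[[0.2,8,0],[0,0,0],1],[[0.2,8,0],[0,0,0],1]]'
```

```text
clock: 31.5
position: [0.596, 0.0324, 0.0121]
tool_rot: [[1.0, -0.029, 0.003], [-0.029, -1.0, -0.005], [0.003, 0.005, -1.0]]
ft_force: [-1.1, -13.6, 11.3]
grip_width: 0.152
finger_force: 62.7
clock: 31.8
position: [0.5967, 0.0563, 0.0122]
tool_rot: [[1.0, -0.029, 0.003], [-0.029, -1.0, -0.005], [0.003, 0.005, -1.0]]
ft_force: [0.3, -14.0, 10.6]
grip_width: 0.149
finger_force: 62.9
```

```bash
python3 -m handwheel '[[[0.2,8,0],[0,0,0],1],[[0.2,8,0],[0,0,0],1],[[0.2,8,0],[0,0,0],1],[[0.2,8,0],[0,0,0],1]]'; python3 -m handwheel '[[[0.2,8,0],[0,0,0],1],[[0.2,8,0],[0,0,0],1],[[0.2,7,0],[0,0,0],1]]'; python3 -m handwheel '[[[0.1,4,0],[0,0,0],1],[[0.1,4,0],[0,0,0],1]]';  python3 -m handwheel '[[[0.1,4,0],[0,0,0],1]]'
```

```text
clock: 32.2
position: [0.5976, 0.0882, 0.0121]
tool_rot: [[1.0, -0.029, 0.003], [-0.029, -1.0, -0.006], [0.003, 0.006, -1.0]]
ft_force: [-0.1, -13.9, 12.6]
grip_width: 0.149
finger_force: 62.9
clock: 32.5
position: [0.5983, 0.1114, 0.0121]
tool_rot: [[1.0, -0.029, 0.003], [-0.029, -1.0, -0.005], [0.003, 0.005, -1.0]]
ft_force: [-0.9, -14.1, 11.4]
grip_width: 0.149
finger_force: 63.0
clock: 32.7
position: [0.5985, 0.1192, 0.0121]
tool_rot: [[1.0, -0.029, 0.003], [-0.029, -1.0, -0.006], [0.003, 0.006, -1.0]]
ft_force: [-0.9, -14.2, 12.0]
grip_width: 0.152
finger_force: 63.1
clock: 32.8
position: [0.5986, 0.1229, 0.0121]
tool_rot: [[1.0, -0.029, 0.003], [-0.029, -1.0, -0.006], [0.003, 0.006, -1.0]]
ft_force: [-0.2, -15.0, 12.4]
grip_width: 0.148
finger_force: 63.1
```

Expected wall contact is at a handle y of about 135–137 mm. I creep in until the force rises.

```bash
python3 -m handwheel '[[[0.1,4,0],[0,0,0],1],[[0.1,3,0],[0,0,0],1]]'; python3 -m handwheel '[[[0,3,0],[0,0,0],1]]'; python3 -m handwheel '[[[0,3,0],[0,0,0],1]]'; python3 -m handwheel '[[[0,2,0],[0,0,0],1]]'
```

```text
clock: 33.0
position: [0.5988, 0.1302, 0.0121]
tool_rot: [[1.0, -0.029, 0.003], [-0.029, -1.0, -0.006], [0.003, 0.005, -1.0]]
ft_force: [-1.0, -13.9, 12.4]
grip_width: 0.148
finger_force: 63.0
clock: 33.1
position: [0.5989, 0.133, 0.0121]
tool_rot: [[1.0, -0.029, 0.003], [-0.029, -1.0, -0.006], [0.003, 0.006, -1.0]]
ft_force: [0.2, -14.4, 12.1]
grip_width: 0.149
finger_force: 63.1
clock: 33.2
position: [0.5989, 0.1359, 0.0121]
tool_rot: [[1.0, -0.029, 0.003], [-0.029, -1.0, -0.006], [0.003, 0.006, -1.0]]
ft_force: [0.2, -14.4, 11.5]
grip_width: 0.151
finger_force: 63.1
clock: 33.3
position: [0.5989, 0.1382, 0.0121]
tool_rot: [[1.0, -0.029, 0.003], [-0.029, -1.0, -0.005], [0.003, 0.005, -1.0]]
ft_force: [-0.6, -13.9, 12.0]
grip_width: 0.148
finger_force: 63.0
```

```bash
python3 -m handwheel '[[[0,2,0],[0,0,0],1]]'; python3 -m handwheel '[[[0,2,0],[0,0,0],1]]'; python3 -m handwheel '[[[0,2,0],[0,0,0],1]]'
```

```text
clock: 33.4
position: [0.5989, 0.1399, 0.0121]
tool_rot: [[1.0, -0.029, 0.003], [-0.029, -1.0, -0.006], [0.003, 0.006, -1.0]]
ft_force: [-0.5, -14.1, 11.8]
grip_width: 0.147
finger_force: 63.0
clock: 33.5
position: [0.599, 0.1418, 0.0121]
tool_rot: [[1.0, -0.029, 0.003], [-0.029, -1.0, -0.006], [0.003, 0.006, -1.0]]
ft_force: [0.9, -17.9, 12.4]
grip_width: 0.146
finger_force: 63.2
clock: 33.6
position: [0.599, 0.1419, 0.0121]
tool_rot: [[1.0, -0.03, 0.002], [-0.03, -1.0, -0.008], [0.002, 0.008, -1.0]]
ft_force: [-2.7, -24.0, 16.8]
grip_width: 0.15
finger_force: 63.8
```

```bash
python3 -m handwheel '[[[0,2,0],[0,0,0.003],1]]'; python3 -m handwheel '[[[0,2,0],[0,0,0.003],1],[[0,0,0],[0,0,0],1]]'
python3 - <<'E'
from m import *
p,d=cap('top','t13.png'); ps,ds=cap('scene'); im=cv2.resize(p[140:275,40:300,::-1],None,fx=2.6,fy=2.6)[:,:600]; i2=cv2.resize(ps[80:260,240:480,::-1],None,fx=2.5,fy=2.5); cv2.imwrite('pics/t13c.png',cv2.resize(np.vstack([im,i2]),None,fx=.74,fy=.74))
E
```

```text
clock: 33.7
position: [0.5989, 0.1419, 0.012]
tool_rot: [[1.0, -0.029, 0.001], [-0.029, -1.0, -0.011], [0.002, 0.011, -1.0]]
ft_force: [-4.2, -28.7, 19.9]
grip_width: 0.151
finger_force: 64.2
clock: 33.9
position: [0.599, 0.1419, 0.0121]
tool_rot: [[1.0, -0.027, 0.001], [-0.027, -1.0, -0.013], [0.001, 0.013, -1.0]]
ft_force: [-4.2, -30.1, 19.5]
grip_width: 0.151
finger_force: 64.2
```

View pics/t13c.png

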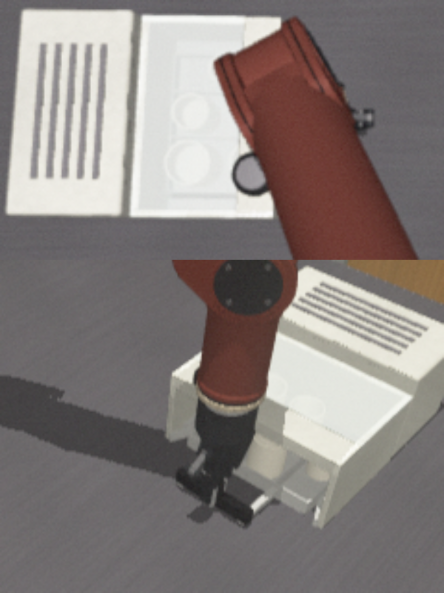

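The tray is fully inside under the clear roof and hard against the back wall: force rose to 30 N with no advance. I release it and locate the button from both views.

```bash
python3 -m handwheel '[[[0,-2,0],[0,0,0],0.3],[[0,-2,0],[0,0,0],-0.2],[[0,0,0],[0,0,0],-0.2],[[0,0,0],[0,0,0],-0.2],[[0,0,15],[0,0,0],-0.2],[[0,0,30],[0,0,0],-0.2],[[0,-20,45],[0,0,0],0],[[0,-30,50],[0,0,0],1],[[0,-40,50],[0,0,0],1],[[0,-40,0],[0,0,0],1]]'; python3 -m handwheel '[[[0,-40,0],[0,0,0],1],[[0,-20,0],[0,0,0],1]]'
python3 - <<'E'
from m import *
p,d=cap('top','t14.png'); ps,ds=cap('scene','s14.png'); pose()
out=[]
for n,q,dd,c in(('top',p,d,(171,230)),('scene',ps,ds,(356,143))):
    u,v=np.meshgrid(np.arange(c[0]-22,c[0]+23),np.arange(c[1]-22,c[1]+23)); X=world(n,u,v,d=dd[c[1]-22:c[1]+23,c[0]-22:c[0]+23])
    g=q[c[1]-22:c[1]+23,c[0]-22:c[0]+23].astype(int); m=(g.max(2)<150)&(g.min(2)>70)&(X[...,2]>.136)&(X[...,2]<.16)
    print(n,m.sum(),np.median(X[m],0),u[m].mean(),v[m].mean()); out.append((u[m].mean(),v[m].mean()))
A=[];b=[]
P=[]
for n in('top','scene'):
    c=vision.get_calibration(n);K=np.array([[c['fx'],0,c['cx']],[0,c['fy'],c['cy']],[0,0,1]]); P.append(K@np.c_[c['R'],c['t']])
X=cv2.triangulatePoints(P[0],P[1],np.array(out[0]),np.array(out[1])); print('tri',(X[:3]/X[3]).ravel())
k=pix('top',np.array([.601,.142,.03])).astype(int); m=p[k[1]-45:k[1]+45,k[0]-15:k[0]+15].max(2)<42
kk=np.argwhere(m)+[k[1]-45,k[0]-15]; W=world('top',kk[:,1],kk[:,0],z=.034)[:,:2]*1000; print('handle',len(kk),cv2.minAreaRect(W.astype(np.float32)))
E
```

```text
clock: 35.0
position: [0.5997, 0.0331, 0.1894]
tool_rot: [[1.0, -0.017, 0.01], [-0.017, -1.0, 0.001], [0.01, -0.001, -1.0]]
ft_force: [0.9, -0.3, -0.4]
grip_width: 0.005
finger_force: 0.0
clock: 35.2
position: [0.5968, -0.0327, 0.1832]
tool_rot: [[1.0, -0.024, 0.001], [-0.024, -1.0, -0.002], [0.001, 0.002, -1.0]]
ft_force: [-0.2, -0.2, 0.4]
grip_width: 0.002
finger_force: 0.0
t 35.3 p [ 0.5967 -0.0327  0.1827] R [[1.0, -0.025, 0.0], [-0.025, -1.0, -0.002], [0.0, 0.002, -1.0]] F [-0.2 -0.1  0.2] g -0.0008511024082208726 0.0
top 57 [0.52627265 0.22905969 0.14129615] 171.80701754385964 227.94736842105263
scene 75 [0.52630223 0.22532412 0.14097734] 355.49333333333334 142.62666666666667
tri [0.52343866 0.2320057  0.13775984]
handle 88 ((597.8206787109375, 137.86573791503906), (117.25670623779297, 14.129693984985352), 0.3073694705963135)
```

The button top is at about (0.525, 0.228, 0.140). The handle reads y=138 from above against 142 at the gripper while pushing. So I check that the tray is fully home with one push from behind the handle with shut fingers.

```bash
python3 -m handwheel '[[[0.5,30,0],[0,0,0],1],[[0.5,40,0],[0,0,0],1],[[0.5,40,0],[0,0,0],1],[[0,17,-20],[0,0,0],1],[[0,0,-45],[0,0,0],1],[[0,0,-45],[0,0,0],1],[[0,0,-35],[0,0,0],1],[[0,0,-15],[0,0,0],1],[[0,0,0],[0,0,0],1],[[0,0,0],[0,0,0],1]]'; python3 -m handwheel '[[[0,5,0],[0,0,0],1],[[0,5,0],[0,0,0],1]]'; python3 -m handwheel '[[[0,5,0],[0,0,0],1]]';python3 -m handwheel '[[[0,4,0],[0,0,0],1]]';python3 -m handwheel '[[[0,3,0],[0,0,0],1]]'
```

```text
clock: 36.3
position: [0.5993, 0.0999, 0.0239]
tool_rot: [[1.0, -0.019, 0.002], [-0.019, -1.0, 0.001], [0.002, -0.001, -1.0]]
ft_force: [-0.2, -0.2, 0.5]
grip_width: 0.003
finger_force: 0.0
clock: 36.5
position: [0.5996, 0.1097, 0.0242]
tool_rot: [[1.0, -0.02, 0.003], [-0.02, -1.0, 0.001], [0.003, -0.001, -1.0]]
ft_force: [0.2, -0.4, -0.2]
grip_width: -0.002
finger_force: 0.0
clock: 36.6
position: [0.5991, 0.1149, 0.0235]
tool_rot: [[1.0, -0.019, 0.002], [-0.019, -1.0, 0.0], [0.002, -0.0, -1.0]]
ft_force: [0.4, 0.2, 0.1]
grip_width: 0.002
finger_force: 0.0
clock: 36.7
position: [0.5986, 0.119, 0.0229]
tool_rot: [[1.0, -0.019, 0.001], [-0.019, -1.0, 0.0], [0.001, -0.0, -1.0]]
ft_force: [0.6, -0.2, -0.3]
grip_width: -0.001
finger_force: 0.0
clock: 36.8
position: [0.5984, 0.1217, 0.0225]
tool_rot: [[1.0, -0.019, 0.0], [-0.019, -1.0, 0.0], [0.0, -0.0, -1.0]]
ft_force: [0.3, -3.2, 1.3]
grip_width: -0.003
finger_force: 2.7
```

```bash
python3 -m handwheel '[[[0,3,0],[0,0,0],1]]';python3 -m handwheel '[[[0,3,0],[0,0,0],1]]';python3 -m handwheel '[[[0,3,0],[0,0,0],1]]'
```

```text
clock: 36.9
position: [0.5985, 0.122, 0.0224]
tool_rot: [[1.0, -0.02, -0.0], [-0.02, -1.0, -0.003], [-0.0, 0.003, -1.0]]
ft_force: [-2.0, -11.5, 6.1]
grip_width: -0.0
finger_force: 6.1
clock: 37.0
position: [0.5986, 0.1224, 0.0223]
tool_rot: [[1.0, -0.022, -0.001], [-0.022, -1.0, -0.006], [-0.001, 0.006, -1.0]]
ft_force: [-2.2, -18.4, 9.0]
grip_width: 0.002
finger_force: 9.7
clock: 37.1
position: [0.5991, 0.1227, 0.0224]
tool_rot: [[1.0, -0.024, -0.001], [-0.024, -1.0, -0.009], [-0.001, 0.009, -1.0]]
ft_force: [-1.2, -25.2, 10.3]
grip_width: 0.002
finger_force: 13.0
```

It holds firm at 25 N with no travel, so the tray is home. I back off and go above the button.

```bash
python3 -m handwheel '[[[0,-15,0],[0,0,0],1],[[0,-15,0],[0,0,0],1],[[0,0,45],[0,0,0],1],[[0,0,45],[0,0,0],1],[[0,0,50],[0,0,0],1],[[-20,0,40],[0,0,0],1],[[-25,30,0],[0,0,0],1],[[-20,40,0],[0,0,0],1],[[-9,40,0],[0,0,0],1],[[0,14,0],[0,0,0],1]]'; python3 -m handwheel '[[[0,0,0],[0,0,0],1],[[0,0,0],[0,0,0],1]]'
```

```text
clock: 38.1
position: [0.5221, 0.2287, 0.2028]
tool_rot: [[1.0, -0.014, 0.0], [-0.014, -1.0, 0.002], [0.0, -0.002, -1.0]]
ft_force: [0.6, 0.7, -0.1]
grip_width: -0.001
finger_force: 0.0
clock: 38.3
position: [0.5247, 0.2229, 0.2019]
tool_rot: [[1.0, -0.02, -0.0], [-0.02, -1.0, -0.001], [-0.0, 0.001, -1.0]]
ft_force: [1.1, 0.3, 0.2]
grip_width: -0.003
finger_force: 0.0
```

```bash
python3 -m handwheel '[[[0,4,-25],[0,0,0],1],[[0,0,-20],[0,0,0],1],[[0,0,-9],[0,0,0],1],[[0,0,0],[0,0,0],1]]'; python3 -m handwheel '[[[0,0,-4],[0,0,0],1]]'; python3 -m handwheel '[[[0,0,-4],[0,0,0],1]]'; python3 -m handwheel '[[[0,0,-3],[0,0,0],1]]'; python3 -m handwheel '[[[0,0,-3],[0,0,0],1]]'
```

```text
clock: 38.7
position: [0.5242, 0.2262, 0.1469]
tool_rot: [[1.0, -0.021, -0.002], [-0.021, -1.0, -0.001], [-0.002, 0.001, -1.0]]
ft_force: [-0.2, -0.6, 1.0]
grip_width: 0.001
finger_force: 0.0
clock: 38.8
position: [0.5253, 0.2276, 0.1452]
tool_rot: [[1.0, -0.02, 0.001], [-0.02, -1.0, 0.0], [0.001, -0.0, -1.0]]
ft_force: [-0.1, -0.0, 0.3]
grip_width: 0.0
finger_force: 0.0
clock: 38.9
position: [0.5252, 0.2279, 0.1411]
tool_rot: [[1.0, -0.02, 0.002], [-0.02, -1.0, 0.001], [0.002, -0.001, -1.0]]
ft_force: [0.8, -0.9, 2.0]
grip_width: 0.001
finger_force: 1.0
clock: 39.0
position: [0.5252, 0.2279, 0.1379]
tool_rot: [[1.0, -0.02, 0.002], [-0.02, -1.0, 0.0], [0.002, -0.0, -1.0]]
ft_force: [0.4, -0.5, 3.5]
grip_width: -0.002
finger_force: 1.9
clock: 39.1
position: [0.5255, 0.228, 0.1356]
tool_rot: [[1.0, -0.02, 0.002], [-0.02, -1.0, 0.0], [0.002, -0.0, -1.0]]
ft_force: [-7.4, -7.9, 33.2]
grip_width: 0.002
finger_force: 17.1
```

The button is bottomed. I let go, back away and take a final look.

```bash
python3 -m handwheel '[[[0,0,1],[0,0,0],1],[[0,0,0],[0,0,0],1],[[0,0,15],[0,0,0],1],[[0,0,40],[0,0,0],1],[[0,-40,20],[0,0,0],1],[[0,-50,0],[0,0,0],1],[[0,-50,0],[0,0,0],1],[[0,-50,0],[0,0,0],1],[[0,-50,0],[0,0,0],1],[[0,-50,0],[0,0,0],1]]'
python3 - <<'E'
from m import *
p,d=cap('top'); ps,ds=cap('scene'); pose()
im=cv2.resize(p[90:310,40:450,::-1],(615,330)); i2=cv2.resize(ps[80:380,100:500,::-1],(615,461)); cv2.imwrite('pics/fin.png',cv2.resize(np.vstack([im,i2]),None,fx=.75,fy=.75))
E
```

```text
clock: 40.1
position: [0.524, -0.0635, 0.2114]
tool_rot: [[1.0, -0.019, 0.001], [-0.019, -1.0, 0.0], [0.001, -0.0, -1.0]]
ft_force: [0.8, 0.7, 0.3]
grip_width: 0.002
finger_force: 0.0
t 40.2 p [ 0.5236 -0.0698  0.2108] R [[1.0, -0.029, -0.0], [-0.029, -1.0, -0.002], [-0.0, 0.002, -1.0]] F [0.1 0.  0. ] g -0.00022139818876497914 0.0
```

View pics/fin.png

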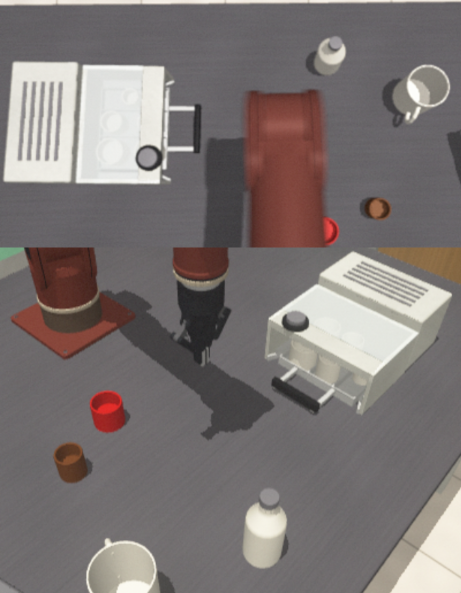

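The tray is in the cabinet with the beakers upright (rims visible at (132,97), (113,122) and (110,152), the others in the mouth). The jug, bottle and look-alikes are in place, and the arm is clear.

```bash
python3 -m handwheel '[[[0,0,0],[0,0,0],1],[[0,0,0],[0,0,0],1],[[0,0,0],[0,0,0],1]]'; python3 -c "
from h import *
print(ticket.close_job())"
```

```text
clock: 40.5
position: [0.5245, -0.0601, 0.2105]
tool_rot: [[1.0, -0.016, 0.0], [-0.016, -1.0, 0.0], [0.0, -0.0, -1.0]]
ft_force: [-0.8, 0.4, 0.5]
grip_width: -0.0
finger_force: 0.0
the job is handed in; nothing more can be done
None
```

Job handed in at 40.5 s: all five beakers present (no S2) stand in their proper lanes, the tray is home and the start button was pressed; the tray first jammed at the cabinet guides, and the wrist force hit 107 N of the allowed 120 N before I backed off and realigned it.

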